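Rack the sand cores by size

ROBOT

A 6-joint arm with a two-finger parallel gripper is mounted at the origin on the work surface. World frame = base frame: x ahead of the robot, y to its left, z up, the work surface at z = 0. Lengths are in mm, angles in rad, forces in N, time in s.
With the tool pointing down it reaches from about 350 to 975 mm from the base axis. Payload 17.4 kg.
Tool frame: the origin (TCP) lies midway between the tips of the shut fingers; the grasp point (between the pads) lies 19 mm behind it (grasp_offset is the z of the grasp point in the tool frame, in mm); z points along the fingers, y is the line along which they close (so a half turn about z gives the same grasp; the last joint's range is limited). The gripper opens to 85 mm and grips with 20 to 120 N. Pads are 22 mm wide; open, the fingers measure 114 mm over their backs; the gripper's body (76 mm by 85 mm) begins 54 mm behind the grasp point. The pads swing forward as they close: fully open they stand 13 mm farther back than shut.
Start: joints at [1.083, 0.116, 1.442, -0, 1.584, -0.038], TCP at [293.489, 607.863, 231.303] pointing down, gripper open.
Joint ranges: [-2.83, 2.83], [-0.83, 2.19], [0.07, 2.5], [-1.14, 4.28], [0.01, 3], [-2.97, 2.97]. Speed limits (rad/s): [1.89, 1.89, 2.22, 3.14, 3.14, 3.14].

INTERFACE

Orientations are given as [roll, pitch, yaw] about the fixed x, y, z axes, in that order (R = Rz(yaw) Ry(pitch) Rx(roll)).
In Python, from plant import sense, get_image, camera_info, hand_in, grasp_offset gives the robot as it stands. The module is installed in compiled form; this text tells all that it offers.
- The arm moves only by the tool play_rows, never from a script. Its argument "commands" is one flat list of numbers, 7 for each row, row after row: the finger opening in mm, from 0 to 85.4, then the shift along the tool's x, y, z scaled (see below), then the turn, a rotation vector about the tool's x, y, z scaled (see below). A call has exactly 5 rows; each row shifts and turns the commanded pose from where the row before left it, along the tool's axes as they then stand; what a row does not reach is not made up. The controller multiplies each number of a shift by 500 mm and each number of a turn by 45 degrees. A row lasts 1/10 s, in which the tool goes at most 50 mm and 8.59 degrees, less where a joint would pass 70% of its speed; a pose out of reach is approached as far as the arm can. A call with a number of a shift or a turn outside -1 to 1 is refused whole. A call with a gripper value outside its range is refused whole. The fingers move at their own pace and stop on an object; the grip force is fixed at half the most. Time passes only in rows, so rows that do not move let the fingers close, or fill a call up. It gives the time, the measured TCP pose, the force, the opening and the grip force at its end, in the units of the state.
- sense(): the state, without advancing time (a new reading comes with each control period).
- get_image(name): name is "scene" or "top"; returns (picture, depth): 384x512x3 uint8, red, green, blue; 384x512 float32, mm along the optical axis (not along the pixel's ray), 0 where there is no reading.
- camera_info(name): a dict with "fx", "fy", "cx", "cy" (pixels), "k1" (the pictures are not rectified: a ray, as slopes to the right and down, at radius r is drawn at 1 + k1 r^2 times it, then the intrinsics apply), "camera_from_world" (4x4, takes a point from world to camera coordinates). Camera axes: x right, y up, looking along -z (the intrinsics and any distortion apply to the point x, -y, -z); pixel columns grow to the right and rows downward; lengths in mm; the calibration is good to about 2 mm. A picture is of the moment at which its call begins. camera_info takes no time and is no camera call.
- hand_in(): hands the job in; it is judged then, once.
The state is a dict: "clock": time; "q": joint angles; "qvel": joint speeds; "joint_efforts": joint torques, N m; "ee_pos": TCP position; "eef_rot": TCP orientation; "contact_force": force on the tool from outside, world axes, zero at the start; "torque": the same for the moment, N m; "finger_gap": finger opening in mm; "grip_force": force on a finger pad.
Only numpy, scipy, OpenCV 4.12 (cv2) and the standard library are available. Lean on these libraries where they do the work, as an engineer would, in place of code of your own. Each camera call takes 0.05 s, during which the arm holds its last target. There are 200 camera calls.

TASK

Stand the four tan sand cores upright in the four pockets of the core rack in order of size, one to each pocket: the smallest next to the rack's wooden carrying handle, the largest farthest from it. They are brittle, so set each down gently with its foot down in the pocket and let go, and do not drop one or tip it over.

Things in the scene. Friction and masses are not known exactly. Their poses are not given: they have to be found in the camera images.
- core_s: Smallest of four tan sand cores, loose: ball 34 mm across, widest 23 mm up, on a flat round foot (26 mm across, 12 high); on top a straight round neck to grip by, 20 mm across, 30 long. Height 67 mm; 60 g +-40 %. Origin: centre of the underside, z up the neck. Brittle: must not be let fall over 15 mm, tip over, or be pressed into a pocket with over 40 N.
- core_m: Second smallest of four tan sand cores, loose: ball 42 mm across, widest 28 mm up, on a flat round foot (26 mm across, 12 high); on top a straight round neck to grip by, 20 mm across, 30 long. Height 77 mm; 90 g +-40 %. Origin: centre of the underside, z up the neck. Brittle: must not be let fall over 15 mm, tip over, or be pressed into a pocket with over 40 N.
- core_l: Second largest of four tan sand cores, loose: ball 50 mm across, widest 33 mm up, on a flat round foot (26 mm across, 12 high); on top a straight round neck to grip by, 20 mm across, 30 long. Height 86 mm; 130 g +-40 %. Origin: centre of the underside, z up the neck. Brittle: must not be let fall over 15 mm, tip over, or be pressed into a pocket with over 40 N.
- core_xl: Largest of four tan sand cores, loose: ball 58 mm across, widest 38 mm up, on a flat round foot (26 mm across, 12 high); on top a straight round neck to grip by, 20 mm across, 30 long. Height 95 mm; 180 g +-40 %. Origin: centre of the underside, z up the neck. Brittle: must not be let fall over 15 mm, tip over, or be pressed into a pocket with over 40 N.
- pocket_a: One of four alike grey blocks fixed in a row, 72 mm apart, on a wooden board 12 mm thick; letters are in no fixed order. 64 mm along the row (its x), 74 across, 16 high. In its middle a round pocket 45 mm across, 8 deep; a core's foot has 9 mm to spare all round. Origin: centre of the block's underside; pocket floor 8 mm above it, rim 16 mm.
- pocket_b: One of four alike grey blocks fixed in a row, 72 mm apart, on a wooden board 12 mm thick; letters are in no fixed order. 64 mm along the row (its x), 74 across, 16 high. In its middle a round pocket 45 mm across, 8 deep; a core's foot has 9 mm to spare all round. Origin: centre of the block's underside; pocket floor 8 mm above it, rim 16 mm.
- pocket_c: One of four alike grey blocks fixed in a row, 72 mm apart, on a wooden board 12 mm thick; letters are in no fixed order. 64 mm along the row (its x), 74 across, 16 high. In its middle a round pocket 45 mm across, 8 deep; a core's foot has 9 mm to spare all round. Origin: centre of the block's underside; pocket floor 8 mm above it, rim 16 mm.
- pocket_d: One of four alike grey blocks fixed in a row, 72 mm apart, on a wooden board 12 mm thick; letters are in no fixed order. 64 mm along the row (its x), 74 across, 16 high. In its middle a round pocket 45 mm across, 8 deep; a core's foot has 9 mm to spare all round. Origin: centre of the block's underside; pocket floor 8 mm above it, rim 16 mm.
- handle: The rack's carrying handle: light wooden bar 90 mm long, 22 thick, across the row on two steel posts, fixed at one end of the row, near or far from the robot (the other end has a low black rubber strip). Origin: centre of the underside, in line with the row, 62 mm from the nearest pocket's centre; top 53 mm above it. x is along the row, but may point either way.
Mind the look-alikes: they are no part of the job. Leave any green or pink look-alike of the core_l alone.

How it is judged (in metres and radians):
At the end, for the whole second after the job is handed in: From the handle: smallest, second smallest, second largest, largest core, one to a pocket, each upright within 7 degrees, foot on the pocket floor (underside within 3.5 mm of its height), within 13 mm of the pocket's centre along and across the row, at rest and released (horizontal distance between core_s and handle between 0.049 and 0.075 m and y of core_s in the frame of handle between -0.013 and 0.013 m and height (world z) of core_s between 0.016 and 0.0235 m and angle between each of core_s, core_m, core_l, core_xl's own z axis and vertical below 0.12 rad and linear speed of each of core_s, core_m, core_l, core_xl below 0.03 m/s and contact force between each of core_s, core_m, core_l, core_xl and the fingers below 0.1 N and horizontal distance between core_m and handle between 0.121 and 0.147 m and y of core_m in the frame of handle between -0.013 and 0.013 m and height (world z) of core_m between 0.016 and 0.0235 m and horizontal distance between core_l and handle between 0.193 and 0.219 m and y of core_l in the frame of handle between -0.013 and 0.013 m and height (world z) of core_l between 0.016 and 0.0235 m and horizontal distance between core_xl and handle between 0.265 and 0.291 m and y of core_xl in the frame of handle between -0.013 and 0.013 m and height (world z) of core_xl between 0.016 and 0.0235 m); the robot touches nothing.
It fails at once if a core is tipped over (more than about 40 degrees from upright) (angle between any of core_s, core_m, core_l, core_xl's own z axis and vertical above 0.7 rad).
It fails at once if a core is pressed or knocked onto a pocket block with more than 40 N (contact force between any of core_s, core_m, core_l, core_xl and pocket_a above 40 N or contact force between any of core_s, core_m, core_l, core_xl and pocket_b above 40 N or contact force between any of core_s, core_m, core_l, core_xl and pocket_c above 40 N or contact force between any of core_s, core_m, core_l, core_xl and pocket_d above 40 N).
It fails at once if a core is dropped: falling faster than 0.55 m/s (a drop of more than 15 mm) with no finger on it ((linear speed of core_s above 0.55 m/s and contact force between core_s and the fingers below 0.01 N) or (linear speed of core_m above 0.55 m/s and contact force between core_m and the fingers below 0.01 N) or (linear speed of core_l above 0.55 m/s and contact force between core_l and the fingers below 0.01 N) or (linear speed of core_xl above 0.55 m/s and contact force between core_xl and the fingers below 0.01 N)).
It also fails if it takes over 112 s, if anything falls off the work surface, if the arm or the gripper's body presses on something with over 40 N, if the wrist force passes 120 N, or if a joint passes its speed limit or range.

## Working session

There is one attempt and no reset: what is moved stays moved. The work goes in short steps, Python scripts to look and compute and a tool call to move; the robot and the scene stay as the last step left them, time stands still between calls to the robot, and variables do not carry over. Pictures are saved under pics/ and viewed, at most 14 in all, crops included, and the job is handed in when it is done.

Besides the shell and the picture viewer there is one more tool, called after "Emit:" as name(argument=value, ...), one argument or row to a line, values as JSON. play_rows: Moves the arm, as the interface text tells. Its arguments: {"type":"object","properties":{"commands":{"type":"array"}},"required":["commands"]}

```bash
mkdir -p pics; python3 - <<'E'
from plant import *
import cv2,numpy as np
for n in("scene","top"):
    p,d=get_image(n); cv2.imwrite(f"pics/{n}0.png",p[:,:,::-1]); np.save(f"{n}_d.npy",d); np.save(f"{n}_p.npy",p)
    print(n,camera_info(n))
print(sense(),grasp_offset)
E
```

```text
scene {'fx': 379.9575443156028, 'fy': 379.9575443156028, 'cx': 250.92274393802356, 'cy': 191.4344162774979, 'k1': -0.11871662034035524, 'camera_from_world': array([[ 2.73514988e-02,  9.99619275e-01,  3.63331328e-03,
        -7.70337165e+01],
       [-5.35725325e-01,  1.15896502e-02,  8.44312772e-01,
         2.12772733e+02],
       [ 8.43949212e-01, -2.50396777e-02,  5.35838355e-01,
        -1.23965649e+03],
       [ 0.00000000e+00,  0.00000000e+00,  0.00000000e+00,
         1.00000000e+00]])}
top {'fx': 380.65325271107343, 'fy': 380.65325271107343, 'cx': 251.88733890293727, 'cy': 192.71699532700723, 'k1': -0.03357773212743877, 'camera_from_world': array([[ 2.75048088e-02, -9.99597973e-01,  6.88313098e-03,
         3.06150456e+01],
       [ 9.91256949e-01,  2.81629254e-02,  1.28905048e-01,
        -4.87578629e+02],
       [-1.29047074e-01,  3.27744270e-03,  9.91633053e-01,
        -9.09116242e+02],
       [ 0.00000000e+00,  0.00000000e+00,  0.00000000e+00,
         1.00000000e+00]])}
{'clock': 0.1, 'q': array([ 1.08319113e+00,  1.16467494e-01,  1.44223242e+00,  1.60258686e-05,
        1.58399181e+00, -3.78005995e-02]), 'qvel': array([ 0.00122787, -0.0002165 , -0.00179929,  0.001552  , -0.00074041,
       -0.00073298]), 'joint_efforts': array([ 1.67715738e-03, -7.33670497e+01, -6.33784890e+01,  2.03789079e-05,
        5.37255022e-03,  2.39328745e-05]), 'ee_pos': array([293.40379452, 607.69986337, 230.59503649]), 'eef_rot': array([-3.14049498e+00, -5.75485430e-05,  2.69178823e+00]), 'contact_force': array([ 0.50460781,  0.05544444, -0.20072953]), 'torque': array([-0.01568799, -0.00084188, -0.00877756]), 'grip_force': 0.0, 'finger_gap': 85.35330633164787} -18.700000000000003
```

View pics/scene0.png

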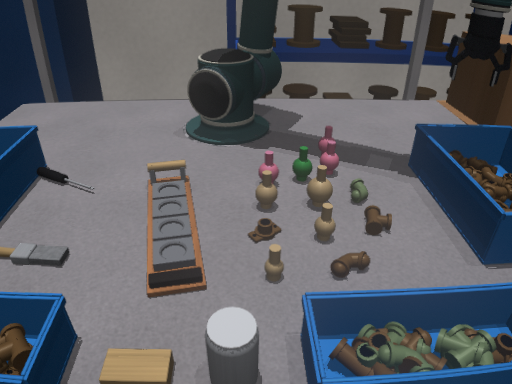

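View pics/top0.png

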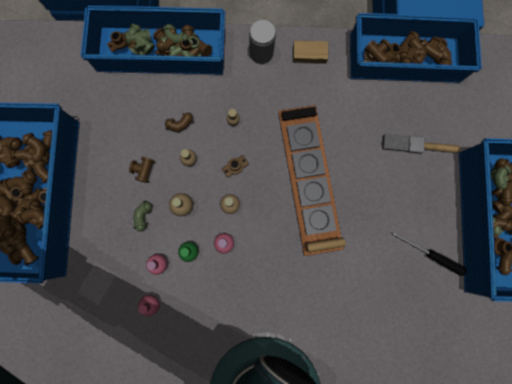

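The scene has four tan cores. In the top view they sit at (233,117), (188,157), (229,203) and (180,204). The pink look-alikes are at (223,243), (156,263) and (149,305), and a green one is at (188,251). The handle, at (325,244), is at the rack's near end. I'll measure these points and confirm them in an enlarged crop.

```bash
cat > h.py <<'E'
from plant import *
import cv2,numpy as np
def cloud(n,p=None,d=None):
    if d is None: p,d=get_image(n)
    c=camera_info(n); v,u=np.mgrid[:384,:512]
    K=np.array([[c['fx'],0,c['cx']],[0,c['fy'],c['cy']],[0,0,1]])
    s=cv2.undistortPoints(np.stack([u,v],-1).reshape(-1,1,2).astype(float),K,np.array([c['k1'],0,0,0.])).reshape(384,512,2)
    P=np.stack([s[...,0]*d,-s[...,1]*d,-d],-1); T=np.linalg.inv(c['camera_from_world'])
    return p,d,P@T[:3,:3].T+T[:3,3]
def project(n,X):
    c=camera_info(n);K=np.array([[c['fx'],0,c['cx']],[0,c['fy'],c['cy']],[0,0,1]])
    q=np.asarray(X)@c['camera_from_world'][:3,:3].T+c['camera_from_world'][:3,3]
    q=q*[1,-1,-1]
    return cv2.projectPoints(q,np.zeros(3),np.zeros(3),K,np.array([c['k1'],0,0,0.]))[0].reshape(-1,2)
E
python3 - <<'E'
from h import *
W={}
for n in("top","scene"):
    p,d,W[n]=cloud(n,np.load(n+"_p.npy"),np.load(n+"_d.npy"))
    hsv=cv2.cvtColor(p,cv2.COLOR_RGB2HSV)
    seeds=dict(top=[(233,117),(188,157),(229,203),(180,204)],scene=[(275,262),(325,222),(267,188),(320,185)])[n]
    for u,v in seeds:
        w=W[n][v-30:v+31,u-30:u+31].reshape(-1,3); ok=d[v-30:v+31,u-30:u+31].ravel()>0
        c0=W[n][v,u]; w=w[ok&(np.hypot(*(w-c0)[:,:2].T)<40)&(w[:,2]>12)]
        hi=np.percentile(w[:,2],99); t=w[w[:,2]>hi-5]
        print(n,u,v,"hi",hi.round(1),"neck",t.mean(0).round(1),len(t),(t[:,:2].min(0)+t[:,:2].max(0))/2, "ext",np.ptp(w[:,:2],0).round())
# rack
p=np.load("top_p.npy")
for u,v in[(303,135),(308,162),(313,191),(319,219)]:
    print("pocket",W["top"][v,u].round(1), [W["top"][v+a,u+b].round(1) for a,b in((0,14),(0,-15))])
print("handle",W["top"][244,308].round(1),W["top"][244,325].round(1),W["top"][241,342].round(1))
print("pixel pockets",)
cv2.imwrite("pics/crop_rack.png",cv2.resize(p[95:260,265:365][:,:,::-1],None,fx=3.6,fy=3.6,interpolation=cv2.INTER_CUBIC))
cv2.imwrite("pics/crop_cores.png",cv2.resize(p[95:275,125:255][:,:,::-1],None,fx=3.3,fy=3.3,interpolation=cv2.INTER_CUBIC))
E
```

```text
top 233 117 hi 69.2 neck [679.4  99.6  66.5] 46 [679.20614359  99.68759172] ext [27. 31.]
top 188 157 hi 79.1 neck [572.6 207.8  76.6] 47 [572.58930546 207.7549053 ] ext [40. 41.]
top 229 203 hi 87.9 neck [457.9  99.2  85.7] 56 [458.648117    99.25131557] ext [47. 49.]
top 180 204 hi 96.9 neck [452.6 217.6  94.9] 53 [451.91876604 217.16648807] ext [54. 51.]
scene 275 262 hi 67.0 neck [680.4  97.5  65.6] 96 [678.78272738  97.61857685] ext [28. 33.]
scene 325 222 hi 77.1 neck [573.4 206.2  75.6] 69 [572.04817687 206.34279997] ext [32. 41.]
scene 267 188 hi 86.6 neck [459.6  96.7  85.1] 49 [457.94079794  96.44611391] ext [37. 46.]
scene 320 185 hi 95.3 neck [454.3 216.7  93.8] 50 [453.02418789 217.09876905] ext [44. 55.]
pocket [641.6 -82.9  16.3] [array([ 639.3, -116.9,   27.9]), array([637.8, -43.5,  25.5])]
pocket [570.8 -95.9  18.6] [array([ 569.5, -129.5,   29.5]), array([567.6, -56.8,  28.2])]
pocket [ 497.1 -109.3   17.4] [array([ 496.6, -142.5,   27.8]), array([494.9, -70.5,  25.3])]
pocket [ 427.1 -124.9   16.9] [array([ 427.5, -157.9,   26.1]), array([425.3, -85.7,  28.8])]
handle [364.6 -91.9  56.8] [ 365.6 -131.1   62.6] [ 373.7 -170.8   64.7]
pixel pockets
```

View pics/crop_rack.png

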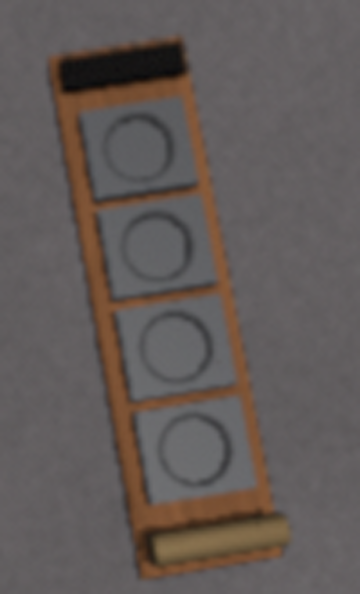

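View pics/crop_cores.png

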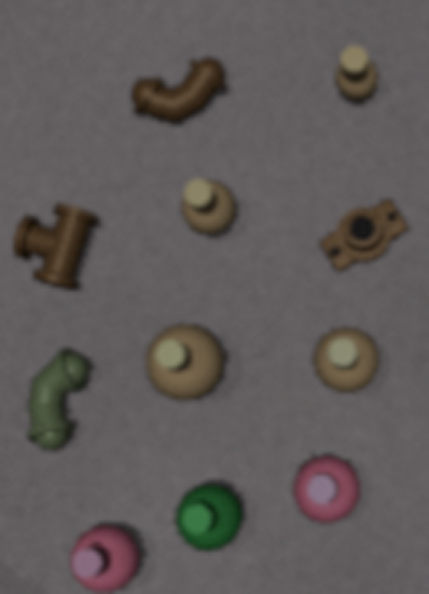

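The crops confirm the cores. The measured heights of 67, 77, 87 and 96 mm match s, m, l and xl, and all four are tan. The rim centres in the rack crop are (139,148), (157,246), (176,347) and (195,450), and the handle is at the bottom, near the robot.

```bash
cat > plan.py <<'E'
from h import *
def rim(px,z=28.):
    c=camera_info("top");K=np.array([[c['fx'],0,c['cx']],[0,c['fy'],c['cy']],[0,0,1]])
    s=cv2.undistortPoints(np.array(px,float).reshape(-1,1,2),K,np.array([c['k1'],0,0,0.])).reshape(-1,2)
    T=np.linalg.inv(c['camera_from_world']); r=np.c_[s[:,0],-s[:,1],-np.ones(len(s))]@T[:3,:3].T
    return T[:3,3]+r*((z-T[2,3])/r[:,2])[:,None]
def go(tgt,yaw=None):
    from scipy.spatial.transform import Rotation as R
    s=sense(); r=R.from_euler('xyz',s['eef_rot'])
    print("pos",s['ee_pos'].round(1),"rot",s['eef_rot'].round(3),"F",s['contact_force'].round(1),"gap",round(s['finger_gap'],1),"t",s['clock'])
    print("shift/500",(r.inv().apply(np.array(tgt)-s['ee_pos'])/500).round(4))
    if yaw is not None: print("turn/45deg",((r.inv()*R.from_euler('xyz',[np.pi,0,yaw])).as_rotvec()/np.radians(45)).round(4))
E
python3 - <<'E'
from plan import *
px=(np.array([(139,148),(157,246),(176,347),(195,450)])+.5)/3.6-.5+[265,95]
P=rim(px)[:,:2]; print(P.round(1),np.linalg.norm(np.diff(P,axis=0),axis=1))
d=P[0]-P[3]; a=np.arctan2(d[1],d[0]); u=d/np.hypot(*d); c=P.mean(0)
print("row yaw",a,"fit",[(c+u*72*k).round(1) for k in(1.5,.5,-.5,-1.5)])
# scene camera check of block tops: grey points
p,d,W=cloud("scene",np.load("scene_p.npy"),np.load("scene_d.npy"))
hsv=cv2.cvtColor(p,cv2.COLOR_RGB2HSV)
m=(d>0)&(abs(W[...,2]-27)<4)&(hsv[...,1]<60)&(np.hypot(W[...,0]-c[0],W[...,1]-c[1])<165)
n_,lab,st,ce=cv2.connectedComponentsWithStats(m.astype(np.uint8))
for i in range(1,n_):
    if st[i,4]>150:
        w=W[lab==i]; print(st[i,4],cv2.minAreaRect(w[:,:2].astype(np.float32)))
go([679.5,98.5,150],a+np.pi)
E
```

```text
[[ 636.3  -81.9]
 [ 566.3  -95.2]
 [ 495.6 -108.9]
 [ 424.8 -122.4]] [71.22607654 72.02528733 72.03945986]
row yaw 0.18906973662073143 fit [array([636.8, -81.8]), array([566.1, -95.3]), array([ 495.4, -108.9]), array([ 424.7, -122.4])]
2168 ((531.1397705078125, -103.10065460205078), (282.4400634765625, 74.65398406982422), 10.763832092285156)
pos [293.4 607.7 230.6] rot [-3.14  -0.     2.692] F [ 0.5  0.1 -0.2] gap 85.4 t 0.1
shift/500 [-1.1382 -0.5812  0.1618]
turn/45deg [-1.300e-03 -5.000e-04 -8.134e-01]
```

Both cameras give the same rack fit, with the centre at about (531,-102.6) and a row yaw of 0.189. I'll start moving towards core_s.

Emit:
play_rows(
  commands=[50,-0.08,-0.041,0,0,0,0,50,-0.08,-0.041,0,0,0,0,50,-0.08,-0.041,0,0,0,0,50,-0.08,-0.041,0,0,0,0,50,-0.08,-0.041,0,0,0,0],
)

```text
clock: 0.6
ee_pos: [429.7, 427.0, 231.0]
eef_rot: [-3.141, -0.0, 2.692]
contact_force: [1.1, 0.8, -0.2]
finger_gap: 50.2
grip_force: 0.0
```

Emit:
play_rows(
  commands=[50,-0.08,-0.041,0,0,0,0,50,-0.08,-0.041,0,0,0,0,50,-0.08,-0.041,0,0,0,0,50,-0.08,-0.041,0,0,0,0,50,-0.08,-0.041,0,0,0,0],
)

```text
clock: 1.1
ee_pos: [565.3, 247.6, 231.1]
eef_rot: [-3.141, -0.0, 2.692]
contact_force: [0.4, 1.1, 0.5]
finger_gap: 49.8
grip_force: 0.0
```

Emit:
play_rows(
  commands=[50,0,0,0,0,0,-0.163,50,0,0,0,0,0,-0.163,50,0,0,0,0,0,-0.163,50,0,0,0,0,0,-0.163,50,0,0,0,0,0,-0.163],
)

```text
clock: 1.6
ee_pos: [564.5, 249.2, 230.9]
eef_rot: [-3.141, -0.001, -2.946]
contact_force: [-0.8, 0.3, 0.8]
finger_gap: 50.1
grip_force: 0.0
```

```bash
python3 -c "
from plan import *
go([679.5,98.5,100],.189+np.pi)"
```

```text
pos [564.5 249.2 230.9] rot [-3.141e+00 -1.000e-03 -2.946e+00] F [-0.8  0.3  0.8] gap 50.1 t 1.6
shift/500 [-0.1673 -0.3404  0.2618]
turn/45deg [-0.0001 -0.0008  0.0082]
```

Emit:
play_rows(
  commands=[50,-0.0335,-0.068,0.052,0,0,0,50,-0.0335,-0.068,0.052,0,0,0,50,-0.0335,-0.068,0.052,0,0,0,50,-0.0335,-0.068,0.052,0,0,0,50,-0.0335,-0.068,0.052,0,0,0],
)

```text
clock: 2.1
ee_pos: [679.5, 96.9, 99.9]
eef_rot: [3.142, -0.0, -2.951]
contact_force: [-0.1, 0.4, 0.3]
finger_gap: 49.9
grip_force: 0.0
```

Emit:
play_rows(
  commands=[50,0,0,0.03,0,0,0,50,0,0,0.03,0,0,0,50,0,0,0.03,0,0,0,50,0,0,0.03,0,0,0,50,0,0,0,0,0,0],
)

```text
clock: 2.6
ee_pos: [677.7, 99.0, 39.1]
eef_rot: [3.141, -0.003, -2.95]
contact_force: [-0.2, 0.7, 0.2]
finger_gap: 50.0
grip_force: 0.0
```

```bash
python3 -c "
from plan import *
go([679.5,98.5,39])
p,_=get_image('scene');cv2.imwrite('pics/s1.png',cv2.resize(p[180:320,180:370][:,:,::-1],None,fx=3,fy=3))"
```

```text
pos [677.7  99.   39.1] rot [ 3.141e+00 -3.000e-03 -2.950e+00] F [-0.2  0.7  0.2] gap 50.0 t 2.6
shift/500 [-0.0033 -0.0016  0.0001]
```

View pics/s1.png

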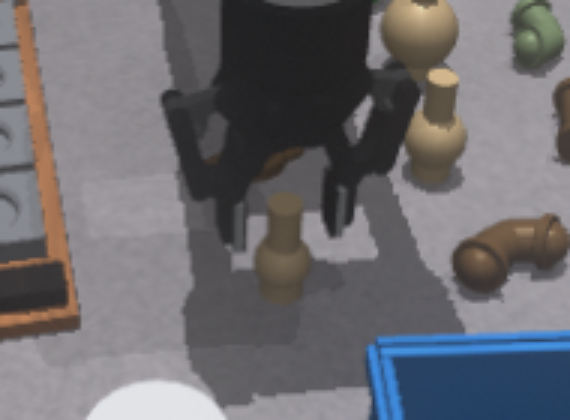

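The core_s neck, at crop (285,215), is centred between the pads. I'll close the fingers.

Emit:
play_rows(
  commands=[40,-0.003,-0.001,0,0,0,0,30,0,0,0,0,0,0,24,0,0,0,0,0,0,20,0,0,0,0,0,0,14,0,0,0,0,0,0],
)

```text
clock: 3.15
ee_pos: [680.8, 98.3, 42.1]
eef_rot: [3.141, 0.001, -2.951]
contact_force: [0.6, 2.0, 5.8]
finger_gap: 17.9
grip_force: 58.6
```

Emit:
play_rows(
  commands=[10,0,0,0,0,0,0,10,0,0,0,0,0,0,10,0,0,0,0,0,0,10,0,0,-0.01,0,0,0,10,0,0,-0.02,0,0,0],
)

```text
clock: 3.65
ee_pos: [680.1, 97.9, 55.9]
eef_rot: [-3.142, -0.002, -2.951]
contact_force: [-0.1, -0.3, -1.2]
finger_gap: 18.2
grip_force: 58.6
```

Emit:
play_rows(
  commands=[10,0,0,-0.04,0,0,0,10,0,0,-0.05,0,0,0,10,0,0,-0.05,0,0,0,10,0,0,-0.04,0,0,0,10,0,0,-0.02,0,0,0],
)

```text
clock: 4.15
ee_pos: [681.1, 98.0, 159.2]
eef_rot: [-3.141, 0.003, -2.951]
contact_force: [-0.2, 0.4, -0.1]
finger_gap: 17.9
grip_force: 58.6
```

```bash
python3 -c "
from plan import *
go([425,-122.9,155])"
```

```text
pos [681.1  98.  159.2] rot [-3.141e+00  3.000e-03 -2.951e+00] F [-0.2  0.4 -0.1] gap 17.9 t 4.15
shift/500 [ 0.5864 -0.337   0.0069]
```

Emit:
play_rows(
  commands=[10,0.04,-0.022,0,0,0,0,10,0.062,-0.036,0,0,0,0,10,0.062,-0.036,0,0,0,0,10,0.062,-0.036,0,0,0,0,10,0.062,-0.036,0,0,0,0],
)

```text
clock: 4.65
ee_pos: [553.5, -11.5, 155.9]
eef_rot: [-3.142, -0.001, -2.951]
contact_force: [0.2, -0.9, 0.3]
finger_gap: 17.7
grip_force: 58.6
```

Emit:
play_rows(
  commands=[10,0.062,-0.036,0,0,0,0,10,0.062,-0.036,0,0,0,0,10,0.062,-0.036,0,0,0,0,10,0.062,-0.036,0,0,0,0,10,0.045,-0.025,0,0,0,0],
)

```text
clock: 5.15
ee_pos: [425.3, -122.4, 156.1]
eef_rot: [-3.141, -0.0, -2.952]
contact_force: [1.3, -0.5, -0.3]
finger_gap: 18.0
grip_force: 58.6
```

```bash
cat >> plan.py <<'E'
def held(name,crop=None):
    s=sense(); t=s['ee_pos']
    p,d,W=cloud("scene")
    hsv=cv2.cvtColor(p,cv2.COLOR_RGB2HSV)
    m=(d>0)&(np.hypot(W[...,0]-t[0],W[...,1]-t[1])<45)&(W[...,2]<t[2]-3)&(W[...,2]>t[2]-95)&(W[...,2]>34)&(hsv[...,0]<30)&(hsv[...,1]>70)
    w=W[m]; print("held n",len(w)); 
    if len(w): 
        zb=np.percentile(w[:,2],[1,3]); f=w[w[:,2]<zb[0]+10]
        print("bottom z",zb.round(1),"tcp-bottom",(t[2]-zb).round(1),"foot y mid",np.mean([f[:,1].min(),f[:,1].max()]).round(1),"x front",f[:,0].max().round(1))
    u,v=project("scene",[t-[0,0,30]])[0].astype(int)
    v0,u0=max(v-80,0),max(u-100,0)
    cv2.imwrite(name,cv2.resize(p[v0:v+80,u0:u+100][:,:,::-1],None,fx=3,fy=3))
E
python3 -c "
from plan import *
go([425,-122.9,100]);held('pics/s2.png')"
```

```text
pos [ 425.3 -122.4  156.1] rot [-3.141 -0.    -2.952] F [ 1.3 -0.5 -0.3] gap 18.0 t 5.15
shift/500 [ 0.0008 -0.0009  0.1123]
held n 20
bottom z [143.2 143.3] tcp-bottom [13.  12.9] foot y mid -121.7 x front 439.0
```

View pics/s2.png

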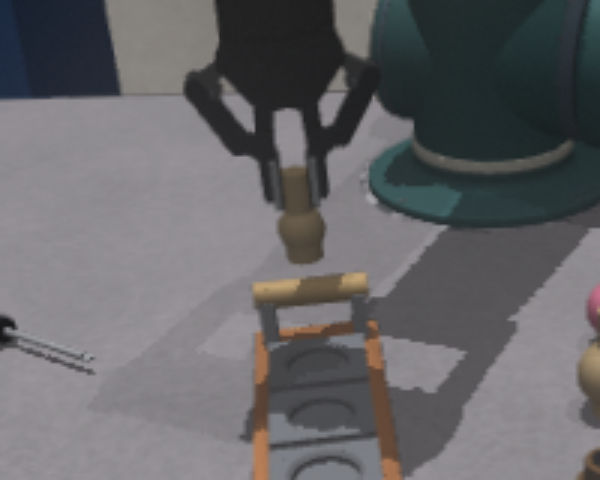

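Core_s hangs upright in the fingers above the pocket nearest the handle, with its foot at crop (303,258). I'll get its bottom height from depth.

```bash
sed -i 's/&(hsv\[...,0\]<30)&(hsv\[...,1\]>70)//' plan.py; python3 -c "
from plan import *
held('pics/x.png')
p,d,W=cloud('scene');t=sense()['ee_pos']
m=(d>0)&(np.hypot(W[...,0]-t[0],W[...,1]-t[1])<30)&(W[...,2]>80)&(W[...,2]<200)
for z in range(100,176,6):
    w=W[m&(abs(W[...,2]-z)<3)]
    if len(w): print(z,len(w),'y',w[:,1].min().round(1),w[:,1].max().round(1),'xmax',w[:,0].max().round(1))"
```

```text
held n 238
bottom z [114.6 115.5] tcp-bottom [41.7 40.8] foot y mid -123.8 x front 435.8
112 4 y -130.7 -117.4 xmax 433.9
118 30 y -136.0 -110.2 xmax 436.2
124 29 y -134.9 -111.0 xmax 436.3
130 22 y -134.7 -107.9 xmax 440.4
136 41 y -139.5 -107.2 xmax 439.8
142 48 y -139.3 -107.7 xmax 440.7
148 50 y -136.3 -109.0 xmax 439.7
154 27 y -131.3 -114.4 xmax 435.9
160 42 y -136.6 -104.7 xmax 440.2
166 53 y -142.4 -102.1 xmax 440.1
172 57 y -142.3 -101.1 xmax 440.4
```

Emit:
play_rows(
  commands=[10,0,0,0.03,0,0,0,10,0,0,0.05,0,0,0,10,0,0,0.05,0,0,0,10,0,0,0.03,0,0,0,10,0,0,0.012,0,0,0],
)

```text
clock: 5.8
ee_pos: [426.5, -120.7, 68.0]
eef_rot: [3.14, -0.003, -2.95]
contact_force: [1.4, -0.1, -0.2]
finger_gap: 17.9
grip_force: 58.6
```

Emit:
play_rows(
  commands=[10,0,0,0.006,0,0,0,10,0,0,0.003,0,0,0,10,0,0,0.002,0,0,0,10,0,0,0,0,0,0,10,0,0,0,0,0,0],
)

```text
clock: 6.3
ee_pos: [427.2, -121.5, 65.3]
eef_rot: [-3.141, 0.001, -2.951]
contact_force: [1.0, -0.3, -0.1]
finger_gap: 18.3
grip_force: 58.6
```

Emit:
play_rows(
  commands=[10,0,0,0.002,0,0,0,10,0,0,0.002,0,0,0,10,0,0,0,0,0,0,10,0,0,0,0,0,0,10,0,0,0,0,0,0],
)

```text
clock: 6.8
ee_pos: [427.0, -121.4, 62.8]
eef_rot: [3.142, 0.0, -2.951]
contact_force: [-0.6, 0.4, -0.7]
finger_gap: 18.1
grip_force: 58.6
```

Emit:
play_rows(
  commands=[10,0.004,-0.001,0.002,0,0,0,10,0,0,0.001,0,0,0,10,0,0,0,0,0,0,10,0,0,0,0,0,0,10,0,0,0,0,0,0],
)

```text
clock: 7.3
ee_pos: [425.5, -122.2, 62.0]
eef_rot: [-3.142, 0.001, -2.951]
contact_force: [0.4, 3.9, 7.0]
finger_gap: 18.0
grip_force: 59.7
```

That's contact at 7 N, which is gentle. I'll release and retreat upwards.

Emit:
play_rows(
  commands=[22,0,0,0,0,0,0,26,0,0,0,0,0,0,32,0,0,0,0,0,0,40,0,0,0,0,0,0,44,0,0,-0.01,0,0,0],
)

```text
clock: 7.8
ee_pos: [424.7, -122.2, 65.8]
eef_rot: [3.141, -0.001, -2.951]
contact_force: [0.4, -0.6, 0.4]
finger_gap: 44.0
grip_force: 0.0
```

Emit:
play_rows(
  commands=[44,0,0,-0.03,0,0,0,44,0,0,-0.05,0,0,0,48,0,0,-0.05,0,0,0,50,0,0,-0.04,0,0,0,50,0,0,0,0,0,0],
)

```text
clock: 8.3
ee_pos: [426.2, -122.6, 155.4]
eef_rot: [-3.139, 0.004, -2.951]
contact_force: [0.0, 0.5, 0.4]
finger_gap: 50.1
grip_force: 0.0
```

```bash
cat >> plan.py <<'E'
def upright(c,H,base):
    for n in("scene","top"):
        p,d,W=cloud(n); hsv=cv2.cvtColor(p,cv2.COLOR_RGB2HSV)
        m=(d>0)&(np.hypot(W[...,0]-c[0],W[...,1]-c[1])<45)&(hsv[...,1]>60)
        w=W[m&(W[...,2]>base+H-5)&(W[...,2]<base+H+8)]
        if len(w): print(n,"top n",len(w),"z",np.percentile(w[:,2],95).round(1),"(want",base+H,") c",((w.min(0)+w.max(0))/2)[:2].round(1))
E
python3 -c "
from plan import *
upright((425,-123),67,20)
go([458.5,97.8,140])"
```

```text
scene top n 44 z 87.6 (want 87 ) c [ 424.5 -122. ]
pos [ 425.2 -122.3  152.1] rot [-3.141e+00  1.000e-03 -2.951e+00] F [-0.4 -0.2 -0.8] gap 50.1 t 8.4
shift/500 [-0.1486  0.4197  0.0241]
```

Core_s stands in place: its top is at z 87.6 and its centre at (424.5,-122). Core_l is next.

Emit:
play_rows(
  commands=[50,-0.0297,0.084,0,0,0,0,50,-0.0297,0.084,0,0,0,0,50,-0.0297,0.084,0,0,0,0,50,-0.0297,0.084,0,0,0,0,50,-0.0297,0.084,0,0,0,0],
)

```text
clock: 8.9
ee_pos: [457.8, 99.8, 150.6]
eef_rot: [-3.142, -0.001, -2.951]
contact_force: [1.1, -0.5, -0.2]
finger_gap: 50.0
grip_force: 0.0
```

Emit:
play_rows(
  commands=[50,0,0,0.03,0,0,0,50,0,0,0.04,0,0,0,50,0,0,0,0,0,0,50,0,0,0,0,0,0,50,0,0,0,0,0,0],
)

```text
clock: 9.4
ee_pos: [458.6, 97.5, 117.1]
eef_rot: [-3.142, 0.001, -2.952]
contact_force: [-0.1, -0.6, -0.0]
finger_gap: 49.9
grip_force: 0.0
```

```bash
python3 -c "
from plan import *
go([458.6,97.9,60])"
```

```text
pos [458.6  97.5 117.1] rot [-3.142e+00  1.000e-03 -2.952e+00] F [-0.1 -0.6 -0. ] gap 49.9 t 9.4
shift/500 [-1.000e-04  7.000e-04  1.142e-01]
```

Emit:
play_rows(
  commands=[50,0,0,0.04,0,0,0,50,0,0,0.04,0,0,0,50,0,0,0.02,0,0,0,50,0,0,0.014,0,0,0,50,0,0,0,0,0,0],
)

```text
clock: 9.9
ee_pos: [458.2, 97.8, 59.2]
eef_rot: [3.142, -0.001, -2.952]
contact_force: [-0.2, -0.3, 0.5]
finger_gap: 50.2
grip_force: 0.0
```

Emit:
play_rows(
  commands=[40,0,0,0,0,0,0,30,0,0,0,0,0,0,24,0,0,0,0,0,0,14,0,0,0,0,0,0,10,0,0,0,0,0,0],
)

```text
clock: 10.4
ee_pos: [458.6, 98.1, 60.0]
eef_rot: [3.142, 0.001, -2.951]
contact_force: [-1.0, 0.8, 6.3]
finger_gap: 18.3
grip_force: 58.5
```

Emit:
play_rows(
  commands=[10,0,0,0,0,0,0,10,0,0,0,0,0,0,10,0,0,0,0,0,0,10,0,0,-0.01,0,0,0,10,0,0,-0.02,0,0,0],
)

```text
clock: 10.9
ee_pos: [457.8, 97.9, 74.1]
eef_rot: [-3.142, -0.002, -2.951]
contact_force: [0.4, 1.1, -1.6]
finger_gap: 18.0
grip_force: 58.6
```

Emit:
play_rows(
  commands=[10,0,0,-0.04,0,0,0,10,0,0,-0.05,0,0,0,10,0,0,-0.05,0,0,0,10,0,0,-0.05,0,0,0,10,0,0,-0.02,0,0,0],
)

```text
clock: 11.4
ee_pos: [458.8, 98.1, 182.2]
eef_rot: [-3.141, 0.003, -2.951]
contact_force: [0.4, -0.3, -1.3]
finger_gap: 18.0
grip_force: 58.6
```

```bash
python3 -c "
from plan import *
go([566.3,-95.8,182])"
```

```text
pos [458.8  98.1 182.2] rot [-3.141e+00  3.000e-03 -2.951e+00] F [ 0.4 -0.3 -1.3] gap 18.0 t 11.4
shift/500 [-0.1377 -0.4214  0.0009]
```

Emit:
play_rows(
  commands=[10,-0.012,-0.036,0,0,0,0,10,-0.02,-0.06,0,0,0,0,10,-0.02,-0.062,0,0,0,0,10,-0.02,-0.062,0,0,0,0,10,-0.02,-0.062,0,0,0,0],
)

```text
clock: 11.9
ee_pos: [530.4, -33.0, 178.9]
eef_rot: [3.141, -0.001, -2.951]
contact_force: [0.7, 0.3, -2.2]
finger_gap: 18.3
grip_force: 58.7
```

Emit:
play_rows(
  commands=[10,-0.02,-0.062,0,0,0,0,10,-0.015,-0.046,0,0,0,0,10,-0.01,-0.031,0,0,0,0,10,0,0,0,0,0,0,10,0,0,0,0,0,0],
)

```text
clock: 12.4
ee_pos: [565.1, -95.4, 178.9]
eef_rot: [3.141, -0.001, -2.952]
contact_force: [-1.1, 0.7, -2.0]
finger_gap: 18.2
grip_force: 58.7
```

```bash
python3 -c "
from plan import *
go([566.3,-95.8,80]);held('pics/x.png')"
```

```text
pos [565.1 -95.4 178.9] rot [ 3.141e+00 -1.000e-03 -2.952e+00] F [-1.1  0.7 -2. ] gap 18.2 t 12.4
shift/500 [-0.0024 -0.0013  0.1979]
held n 645
bottom z [119.7 121.6] tcp-bottom [59.3 57.3] foot y mid -95.4 x front 577.9
```

Emit:
play_rows(
  commands=[10,-0.001,0,0.03,0,0,0,10,-0.001,0,0.05,0,0,0,10,0,0,0.05,0,0,0,10,0,0,0.035,0,0,0,10,0,0,0.015,0,0,0],
)

```text
clock: 12.95
ee_pos: [565.4, -94.9, 87.0]
eef_rot: [3.141, -0.002, -2.951]
contact_force: [0.2, 1.2, -1.1]
finger_gap: 18.3
grip_force: 58.7
```

Emit:
play_rows(
  commands=[10,0,0,0.004,0,0,0,10,0,0,0.004,0,0,0,10,0,0,0.002,0,0,0,10,0,0,0,0,0,0,10,0,0,0,0,0,0],
)

```text
clock: 13.45
ee_pos: [566.6, -95.6, 84.9]
eef_rot: [-3.141, 0.001, -2.951]
contact_force: [-0.5, 0.6, -1.4]
finger_gap: 18.4
grip_force: 58.7
```

Emit:
play_rows(
  commands=[10,0,0,0.002,0,0,0,10,0,0,0.002,0,0,0,10,0,0,0.002,0,0,0,10,0,0,0,0,0,0,10,0,0,0,0,0,0],
)

```text
clock: 13.95
ee_pos: [566.3, -95.5, 81.3]
eef_rot: [3.142, -0.0, -2.951]
contact_force: [-0.2, 0.1, -1.4]
finger_gap: 18.3
grip_force: 58.7
```

Emit:
play_rows(
  commands=[10,0,0,0.002,0,0,0,10,0,0,0.001,0,0,0,10,0,0,0,0,0,0,10,0,0,0,0,0,0,10,0,0,0,0,0,0],
)

```text
clock: 14.45
ee_pos: [566.5, -95.6, 80.0]
eef_rot: [-3.141, 0.0, -2.951]
contact_force: [-0.5, 0.5, 2.2]
finger_gap: 17.9
grip_force: 59.2
```

Contact is at +2 N, a change of about 3.5 N. I'll release.

Emit:
play_rows(
  commands=[22,0,0,0,0,0,0,26,0,0,0,0,0,0,32,0,0,0,0,0,0,40,0,0,0,0,0,0,44,0,0,-0.01,0,0,0],
)

```text
clock: 14.95
ee_pos: [566.0, -95.5, 84.3]
eef_rot: [3.141, -0.001, -2.951]
contact_force: [0.6, 0.3, -0.3]
finger_gap: 44.0
grip_force: 0.0
```

Emit:
play_rows(
  commands=[44,0,0,-0.03,0,0,0,44,0,0,-0.05,0,0,0,48,0,0,-0.05,0,0,0,50,0,0,-0.03,0,0,0,50,0,0,0,0,0,0],
)

```text
clock: 15.45
ee_pos: [567.2, -95.7, 167.8]
eef_rot: [-3.14, 0.004, -2.951]
contact_force: [0.0, -0.6, -0.6]
finger_gap: 50.1
grip_force: 0.0
```

```bash
python3 -c "
from plan import *
upright((566.3,-95.8),86,20)
go([572.8,207,160])"
```

```text
scene top n 67 z 106.8 (want 106 ) c [565.7 -95.4]
top top n 33 z 107.7 (want 106 ) c [565.2 -97.8]
pos [566.3 -95.5 164.6] rot [-3.142  0.    -2.951] F [-0.1  0.9 -0.3] gap 50.2 t 15.55
shift/500 [-0.1273  0.5917  0.0092]
```

Core_l is placed, with its top at z 106.8. Core_m is next.

Emit:
play_rows(
  commands=[50,-0.0182,0.0845,0,0,0,0,50,-0.0182,0.0845,0,0,0,0,50,-0.0182,0.0845,0,0,0,0,50,-0.0182,0.0845,0,0,0,0,50,-0.0182,0.0845,0,0,0,0],
)

```text
clock: 16.05
ee_pos: [570.3, 122.1, 163.3]
eef_rot: [-3.142, -0.002, -2.951]
contact_force: [1.2, -0.1, -0.3]
finger_gap: 50.0
grip_force: 0.0
```

Emit:
play_rows(
  commands=[50,-0.0182,0.0845,0,0,0,0,50,-0.0182,0.0845,0,0,0,0,50,0,0,0.05,0,0,0,50,0,0,0.05,0,0,0,50,0,0,0,0,0,0],
)

```text
clock: 16.55
ee_pos: [570.8, 206.6, 109.9]
eef_rot: [-3.141, -0.007, -2.951]
contact_force: [0.1, -0.8, -1.0]
finger_gap: 49.8
grip_force: 0.0
```

```bash
python3 -c "
from plan import *
go([572.8,207,51])"
```

```text
pos [570.8 206.6 109.9] rot [-3.141 -0.007 -2.951] F [ 0.1 -0.8 -1. ] gap 49.8 t 16.55
shift/500 [-0.0048  0.      0.1177]
```

Emit:
play_rows(
  commands=[50,-0.002,0,0.04,0,0,0,50,0,0,0.04,0,0,0,50,0,0,0.02,0,0,0,50,0,0,0,0,0,0,50,0,0,0,0,0,0],
)

```text
clock: 17.05
ee_pos: [574.3, 207.0, 65.7]
eef_rot: [3.142, 0.001, -2.952]
contact_force: [0.4, -0.1, -0.2]
finger_gap: 49.6
grip_force: 0.0
```

Emit:
play_rows(
  commands=[50,0.002,0,0.018,0,0,0,50,0,0,0.011,0,0,0,40,0,0,0,0,0,0,30,0,0,0,0,0,0,24,0,0,0,0,0,0],
)

```text
clock: 17.55
ee_pos: [573.1, 206.9, 50.6]
eef_rot: [3.142, 0.0, -2.951]
contact_force: [-0.0, 0.3, -0.3]
finger_gap: 24.0
grip_force: 0.0
```

Emit:
play_rows(
  commands=[14,0,0,0,0,0,0,10,0,0,0,0,0,0,10,0,0,0,0,0,0,10,0,0,0,0,0,0,10,0,0,0,0,0,0],
)

```text
clock: 18.05
ee_pos: [573.2, 207.0, 50.7]
eef_rot: [3.142, 0.001, -2.951]
contact_force: [-0.6, -0.8, 5.5]
finger_gap: 18.1
grip_force: 58.7
```

Emit:
play_rows(
  commands=[10,0,0,-0.02,0,0,0,10,0,0,-0.05,0,0,0,10,0,0,-0.07,0,0,0,10,0,0,-0.07,0,0,0,10,0,0,-0.03,0,0,0],
)

```text
clock: 18.55
ee_pos: [573.7, 207.1, 174.2]
eef_rot: [3.141, 0.004, -2.951]
contact_force: [0.0, -0.5, -1.0]
finger_gap: 18.0
grip_force: 58.6
```

```bash
python3 -c "
from plan import *
go([495.6,-109.4,170])"
```

```text
pos [573.7 207.1 174.2] rot [ 3.141  0.004 -2.951] F [ 0.  -0.5 -1. ] gap 18.0 t 18.55
shift/500 [ 0.2731 -0.5921  0.0072]
```

Emit:
play_rows(
  commands=[10,0.015,-0.032,0,0,0,0,10,0.0275,-0.06,0,0,0,0,10,0.0275,-0.06,0,0,0,0,10,0.0275,-0.06,0,0,0,0,10,0.0275,-0.06,0,0,0,0],
)

```text
clock: 19.05
ee_pos: [535.9, 59.7, 168.5]
eef_rot: [3.142, -0.002, -2.951]
contact_force: [-0.6, -0.4, -0.4]
finger_gap: 17.9
grip_force: 58.7
```

Emit:
play_rows(
  commands=[10,0.0275,-0.06,0,0,0,0,10,0.0275,-0.06,0,0,0,0,10,0.0275,-0.06,0,0,0,0,10,0.0275,-0.06,0,0,0,0,10,0.0275,-0.06,0,0,0,0],
)

```text
clock: 19.55
ee_pos: [496.6, -100.3, 168.6]
eef_rot: [3.141, -0.002, -2.951]
contact_force: [0.6, -0.5, -0.7]
finger_gap: 18.1
grip_force: 58.7
```

Emit:
play_rows(
  commands=[10,0.01,-0.02,0,0,0,0,10,0,0,0,0,0,0,10,0,0,0.02,0,0,0,10,0,0,0,0,0,0,10,0,0,0,0,0,0],
)

```text
clock: 20.05
ee_pos: [495.1, -108.6, 159.6]
eef_rot: [3.141, -0.001, -2.95]
contact_force: [0.1, -0.1, -0.2]
finger_gap: 18.0
grip_force: 58.7
```

```bash
python3 -c "
from plan import *
go([495.6,-109.4,71]);held('pics/x.png')"
```

```text
pos [ 495.1 -108.6  159.6] rot [ 3.141e+00 -1.000e-03 -2.950e+00] F [ 0.1 -0.1 -0.2] gap 18.0 t 20.05
shift/500 [-0.0009 -0.0018  0.1771]
held n 398
bottom z [109.1 110.9] tcp-bottom [50.4 48.7] foot y mid -108.7 x front 508.3
```

Emit:
play_rows(
  commands=[10,0,-0.001,0.03,0,0,0,10,0,0,0.05,0,0,0,10,0,0,0.05,0,0,0,10,0,0,0.025,0,0,0,10,0,0,0.01,0,0,0],
)

```text
clock: 20.6
ee_pos: [494.7, -109.7, 76.1]
eef_rot: [3.141, -0.002, -2.951]
contact_force: [0.4, 0.1, 0.4]
finger_gap: 18.4
grip_force: 58.7
```

Emit:
play_rows(
  commands=[10,0,0,0.003,0,0,0,10,0,0,0.002,0,0,0,10,0,0,0,0,0,0,10,0,0,0,0,0,0,10,0,0,0,0,0,0],
)

```text
clock: 21.1
ee_pos: [495.4, -110.1, 75.8]
eef_rot: [-3.141, 0.001, -2.951]
contact_force: [-1.3, -0.5, -0.7]
finger_gap: 17.7
grip_force: 58.7
```

Emit:
play_rows(
  commands=[10,0,0,0.004,0,0,0,10,0,0,0.002,0,0,0,10,0,0,0.002,0,0,0,10,0,0,0,0,0,0,10,0,0,0,0,0,0],
)

```text
clock: 21.6
ee_pos: [495.2, -110.0, 71.2]
eef_rot: [3.142, -0.0, -2.951]
contact_force: [0.6, -0.2, -0.9]
finger_gap: 18.2
grip_force: 58.7
```

Emit:
play_rows(
  commands=[10,0,0,0.002,0,0,0,10,0,0,0,0,0,0,10,0,0,0,0,0,0,10,0,0,0,0,0,0,10,0,0,0,0,0,0],
)

```text
clock: 22.1
ee_pos: [495.5, -110.0, 70.7]
eef_rot: [-3.141, 0.001, -2.951]
contact_force: [-1.2, 0.9, 5.1]
finger_gap: 18.1
grip_force: 59.2
```

Contact is at 5 N. I'll release and retreat.

Emit:
play_rows(
  commands=[22,0,0,0,0,0,0,26,0,0,0,0,0,0,32,0,0,0,0,0,0,40,0,0,0,0,0,0,44,0,0,-0.01,0,0,0],
)

```text
clock: 22.6
ee_pos: [494.9, -109.9, 74.8]
eef_rot: [3.141, -0.001, -2.951]
contact_force: [0.0, -0.6, 1.2]
finger_gap: 43.8
grip_force: 0.0
```

Emit:
play_rows(
  commands=[44,0,0,-0.03,0,0,0,44,0,0,-0.05,0,0,0,48,0,0,-0.06,0,0,0,50,0,0,-0.04,0,0,0,50,0,0,0,0,0,0],
)

```text
clock: 23.1
ee_pos: [496.4, -110.3, 169.7]
eef_rot: [-3.139, 0.005, -2.951]
contact_force: [0.9, -0.9, 0.8]
finger_gap: 50.0
grip_force: 0.0
```

```bash
python3 -c "
from plan import *
upright((495.6,-109.4),77,20)
go([453,217,160])"
```

```text
scene top n 57 z 97.6 (want 97 ) c [ 494.4 -110.5]
pos [ 495.4 -110.1  166.1] rot [-3.141e+00  1.000e-03 -2.951e+00] F [-0.1 -0.1 -0.8] gap 49.8 t 23.2
shift/500 [-0.0404  0.6583  0.0119]
```

Core_m is placed, with its top at z 97.6. Core_xl is next.

Emit:
play_rows(
  commands=[50,-0.005,0.0823,0,0,0,0,50,-0.005,0.0823,0,0,0,0,50,-0.005,0.0823,0,0,0,0,50,-0.005,0.0823,0,0,0,0,50,-0.005,0.0823,0,0,0,0],
)

```text
clock: 23.7
ee_pos: [467.7, 95.8, 164.5]
eef_rot: [3.142, -0.001, -2.952]
contact_force: [0.9, 0.8, -0.3]
finger_gap: 49.9
grip_force: 0.0
```

Emit:
play_rows(
  commands=[50,-0.005,0.0823,0,0,0,0,50,-0.005,0.0823,0,0,0,0,50,-0.005,0.0823,0,0,0,0,50,0,0,0.03,0,0,0,50,0,0,0,0,0,0],
)

```text
clock: 24.2
ee_pos: [451.3, 217.2, 147.6]
eef_rot: [-3.141, -0.004, -2.949]
contact_force: [-0.4, -0.8, -0.0]
finger_gap: 50.0
grip_force: 0.0
```

Emit:
play_rows(
  commands=[50,0,0,0.03,0,0,0,50,0,0,0.03,0,0,0,50,0,0,0.03,0,0,0,50,0,0,0,0,0,0,50,0,0,0,0,0,0],
)

```text
clock: 24.7
ee_pos: [452.6, 216.6, 105.0]
eef_rot: [-3.141, -0.001, -2.952]
contact_force: [0.9, 0.4, 1.1]
finger_gap: 50.2
grip_force: 0.0
```

```bash
python3 -c "
from plan import *
go([453,217,70])"
```

```text
pos [452.6 216.6 105. ] rot [-3.141e+00 -1.000e-03 -2.952e+00] F [0.9 0.4 1.1] gap 50.2 t 24.7
shift/500 [-0.001   0.0006  0.0699]
```

Emit:
play_rows(
  commands=[50,0,0,0.03,0,0,0,50,0,0,0.025,0,0,0,50,0,0,0.015,0,0,0,50,0,0,0,0,0,0,50,0,0,0,0,0,0],
)

```text
clock: 25.2
ee_pos: [452.6, 217.1, 70.3]
eef_rot: [-3.142, -0.0, -2.951]
contact_force: [1.0, 0.5, 0.8]
finger_gap: 49.9
grip_force: 0.0
```

Emit:
play_rows(
  commands=[40,0,0,0,0,0,0,30,0,0,0,0,0,0,24,0,0,0,0,0,0,14,0,0,0,0,0,0,10,0,0,0,0,0,0],
)

```text
clock: 25.7
ee_pos: [452.8, 217.2, 70.8]
eef_rot: [3.141, 0.001, -2.951]
contact_force: [-0.8, 1.0, 4.6]
finger_gap: 18.2
grip_force: 58.5
```

Emit:
play_rows(
  commands=[10,0,0,0,0,0,0,10,0,0,0,0,0,0,10,0,0,0,0,0,0,10,0,0,-0.01,0,0,0,10,0,0,-0.02,0,0,0],
)

```text
clock: 26.2
ee_pos: [452.0, 216.7, 84.8]
eef_rot: [-3.141, -0.002, -2.951]
contact_force: [0.1, 0.6, -2.2]
finger_gap: 18.1
grip_force: 58.6
```

Emit:
play_rows(
  commands=[10,0,0,-0.04,0,0,0,10,0,0,-0.06,0,0,0,10,0,0,-0.06,0,0,0,10,0,0,-0.04,0,0,0,10,0,0,-0.02,0,0,0],
)

```text
clock: 26.7
ee_pos: [453.0, 217.2, 197.8]
eef_rot: [3.141, 0.002, -2.951]
contact_force: [0.3, -0.3, -1.8]
finger_gap: 17.9
grip_force: 58.6
```

```bash
python3 -c "
from plan import *
go([637,-82.3,190])"
```

```text
pos [453.  217.2 197.8] rot [ 3.141e+00  2.000e-03 -2.951e+00] F [ 0.3 -0.3 -1.8] gap 17.9 t 26.7
shift/500 [-0.2481 -0.6577  0.016 ]
```

Emit:
play_rows(
  commands=[10,-0.0115,-0.03,0,0,0,0,10,-0.0225,-0.06,0,0,0,0,10,-0.0225,-0.06,0,0,0,0,10,-0.0225,-0.06,0,0,0,0,10,-0.0225,-0.06,0,0,0,0],
)

```text
clock: 27.2
ee_pos: [528.2, 92.8, 194.8]
eef_rot: [3.142, -0.001, -2.951]
contact_force: [0.3, 1.2, -0.9]
finger_gap: 18.3
grip_force: 58.7
```

Emit:
play_rows(
  commands=[10,-0.0225,-0.06,0,0,0,0,10,-0.0225,-0.06,0,0,0,0,10,-0.0225,-0.06,0,0,0,0,10,-0.0225,-0.06,0,0,0,0,10,-0.0225,-0.06,0,0,0,0],
)

```text
clock: 27.7
ee_pos: [611.9, -43.9, 194.7]
eef_rot: [3.141, -0.001, -2.951]
contact_force: [0.4, -0.2, -1.7]
finger_gap: 18.2
grip_force: 58.7
```

Emit:
play_rows(
  commands=[10,-0.0225,-0.06,0,0,0,0,10,-0.0115,-0.028,0,0,0,0,10,0,0,0,0,0,0,10,0,0,0,0,0,0,10,0,0,0,0,0,0],
)

```text
clock: 28.2
ee_pos: [636.2, -81.7, 195.3]
eef_rot: [3.141, -0.0, -2.951]
contact_force: [-0.4, -0.6, -1.0]
finger_gap: 18.2
grip_force: 58.8
```

```bash
python3 -c "
from plan import *
go([637,-82.3,91]);held('pics/x.png')"
```

```text
pos [636.2 -81.7 195.3] rot [ 3.141 -0.    -2.951] F [-0.4 -0.6 -1. ] gap 18.2 t 28.2
shift/500 [-0.0014 -0.0016  0.2086]
held n 1056
bottom z [125.6 128.5] tcp-bottom [69.7 66.8] foot y mid -81.5 x front 649.3
```

Emit:
play_rows(
  commands=[10,-0.001,-0.001,0.03,0,0,0,10,0,0,0.05,0,0,0,10,0,0,0.05,0,0,0,10,0,0,0.04,0,0,0,10,0,0,0.02,0,0,0],
)

```text
clock: 28.75
ee_pos: [636.0, -82.4, 97.3]
eef_rot: [3.141, -0.003, -2.951]
contact_force: [0.2, -0.1, -2.2]
finger_gap: 18.2
grip_force: 58.8
```

Emit:
play_rows(
  commands=[10,0,0,0.006,0,0,0,10,0,0,0.003,0,0,0,10,0,0,0,0,0,0,10,0,0,0,0,0,0,10,0,0,0,0,0,0],
)

```text
clock: 29.25
ee_pos: [637.5, -83.0, 96.5]
eef_rot: [-3.141, 0.001, -2.951]
contact_force: [0.6, 0.7, -1.9]
finger_gap: 17.8
grip_force: 58.8
```

Emit:
play_rows(
  commands=[10,0,0,0.004,0,0,0,10,0,0,0.002,0,0,0,10,0,0,0.002,0,0,0,10,0,0,0,0,0,0,10,0,0,0,0,0,0],
)

```text
clock: 29.75
ee_pos: [637.2, -83.0, 91.8]
eef_rot: [3.142, -0.0, -2.951]
contact_force: [0.5, 0.3, -1.3]
finger_gap: 18.2
grip_force: 58.8
```

Emit:
play_rows(
  commands=[10,0,0,0.002,0,0,0,10,0,0,0,0,0,0,10,0,0,0,0,0,0,10,0,0,0,0,0,0,10,0,0,0,0,0,0],
)

```text
clock: 30.25
ee_pos: [637.2, -83.0, 90.8]
eef_rot: [-3.142, 0.0, -2.951]
contact_force: [0.2, 0.0, -1.2]
finger_gap: 17.9
grip_force: 59.2
```

Emit:
play_rows(
  commands=[10,0,0,0.001,0,0,0,10,0,0,0,0,0,0,10,0,0,0,0,0,0,10,0,0,0,0,0,0,10,0,0,0,0,0,0],
)

```text
clock: 30.75
ee_pos: [637.4, -83.0, 90.8]
eef_rot: [-3.141, 0.001, -2.951]
contact_force: [-0.6, 1.0, 5.6]
finger_gap: 17.8
grip_force: 59.3
```

Emit:
play_rows(
  commands=[22,0,0,0,0,0,0,26,0,0,0,0,0,0,32,0,0,0,0,0,0,40,0,0,0,0,0,0,44,0,0,-0.01,0,0,0],
)

```text
clock: 31.25
ee_pos: [636.8, -82.9, 94.7]
eef_rot: [3.141, -0.001, -2.951]
contact_force: [0.8, 0.3, -0.1]
finger_gap: 43.8
grip_force: 0.0
```

Emit:
play_rows(
  commands=[44,0,0,-0.03,0,0,0,44,0,0,-0.05,0,0,0,48,0,0,-0.06,0,0,0,50,0,0,-0.06,0,0,0,50,0,0,0,0,0,0],
)

```text
clock: 31.75
ee_pos: [638.6, -83.2, 201.7]
eef_rot: [-3.139, 0.007, -2.951]
contact_force: [0.7, 0.2, 0.2]
finger_gap: 50.1
grip_force: 0.0
```

Emit:
play_rows(
  commands=[50,0,0.08,0,0,0,0,50,0,0.08,0,0,0,0,50,0,0.08,0,0,0,0,50,0,0.08,0,0,0,0,50,0,0,0,0,0,0],
)

```text
clock: 32.25
ee_pos: [606.1, 77.9, 196.1]
eef_rot: [3.141, 0.001, -2.948]
contact_force: [0.8, -0.6, -0.5]
finger_gap: 50.3
grip_force: 0.0
```

```bash
python3 -c "
from plan import *
for c,H in(((425,-123),67),((495.6,-109.4),77),((566.3,-95.8),86),((637,-82.3),95)): upright(c,H,20)
p,_=get_image('scene');cv2.imwrite('pics/end.png',cv2.resize(p[120:310,110:250][:,:,::-1],None,fx=3,fy=3))"
```

```text
scene top n 45 z 87.7 (want 87 ) c [ 424.4 -122.2]
scene top n 58 z 97.7 (want 97 ) c [ 493.7 -110. ]
top top n 4 z 96.5 (want 97 ) c [ 499.4 -102.3]
scene top n 72 z 107.1 (want 106 ) c [565.8 -95.1]
top top n 52 z 108.2 (want 106 ) c [566.4 -94.2]
scene top n 88 z 115.7 (want 115 ) c [637.5 -82.7]
top top n 61 z 116.6 (want 115 ) c [637.2 -81. ]
```

View pics/end.png

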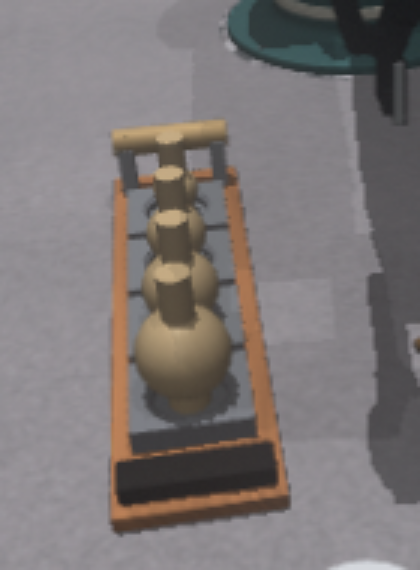

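All four cores stand upright in size order, from the smallest at the handle (crop (172,135)) to the largest (crop (180,350)). The gripper is clear of them.

```bash
python3 -c "
from plant import *
print(hand_in())"
```

```text
the job is handed in; nothing more can be done
None
```

All four cores are standing upright in the rack in size order, smallest next to the handle, released with the gripper clear, and the job was handed in at about 32 s of arm time; no verdict came back.

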